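# Sound the mounting hole of a display plinth with a depth gauge

## Robot

A 6-joint arm with a two-finger parallel gripper is mounted at the origin on a cart in front of the work surface, level with it; the furniture and walls round the work are solid. World frame = base frame: x ahead of the robot, y to its left, z up, the work surface at z = 0. Lengths are in m, angles in rad, forces in N, time in s.
With the tool pointing down it reaches from about 0.375 to 0.9 m from the base axis. Payload 3.1 kg.
Tool frame: the origin (TCP) lies midway between the tips of the shut fingers; the grasp point (between the pads) lies 19 mm behind it; z points along the fingers, y is the direction in which the jaws open and shut (so a half turn about z gives the same grasp; the last joint's range is limited). The gripper opens to 85 mm and grips with 20 to 120 N. Pads are 22 mm wide; open, the fingers measure 114 mm over their backs; the gripper's body (76 mm by 85 mm) begins 54 mm behind the grasp point. The pads swing forward as they close: fully open they stand 13 mm farther back than shut.
Start: joints at [-1.458, 0.527, 1.433, -0, 1.181, -0.178], TCP at [0.18, -0.599, 0.231] pointing down, gripper open.
Joint ranges: [-3.08, 3.08], [-0.75, 2.2], [0.22, 2.44], [-1.43, 4.57], [0, 2.65], [-2.85, 2.85]. Speed limits (rad/s): [2.79, 2.79, 3.14, 3.14, 3.14, 3.14].

## Interface

Orientations are given as a unit quaternion [x, y, z, w].
In Python, from station import manip gives the robot as it stands. The module is installed in compiled form; this text tells all that it offers.
- The arm moves only by the tool drive_tool, never from a script. Its argument "deltas" is one flat list of numbers, 4 for each row, row after row: the shift along the tool's x, y, z in cm, then the turn about the tool's z in degrees. A call has 1 to 12 rows; each row is the pose to reach, as a shift and turn from the pose measured when the call began, along the tool's axes at that moment; what a row does not reach only later rows make up. A row lasts 1/10 s, in which the tool goes at most 50 mm and 8.59 degrees, less where a joint would pass 70% of its speed; a pose out of reach is approached as far as the arm can. A call with a gripper value outside its range is refused whole. "hand" is the finger opening in cm, from 0 to 8.54, set as the call begins (left out, the last holds). The fingers move at their own pace and stop on an object; "squeeze" is the grip in N (left out, the last holds). Time passes only in rows, so rows that repeat a pose let the fingers close. It gives the time, the measured TCP pose, the force and the opening at its end, in the units of the state.
- manip.sense(): the state, without advancing time (a new reading comes with each control period).
- manip.snapshot(name): name is "scene" or "top"; returns a dict with "frame" (384x512x3 uint8, red, green, blue), "depth" (384x512 float32, m along the optical axis (not along the pixel's ray), 0 where there is no reading), "fx", "fy", "cx", "cy" (pixels), "R" (3x3) and "t" (3): a world point X has camera coordinates R X + t. Camera axes: x right, y down, z forward; pixel columns grow to the right and rows downward; lengths in m; the calibration is good to about 2 mm. A picture is of the moment at which its call begins.
- manip.sign_off(): hands the job in, once; it reports no verdict.
The state is a dict: "t": time; "q": joint angles; "qd": joint speeds; "tau": joint torques, N m; "tcp_pos": TCP position; "tool_rot": TCP orientation; "force": force on the tool from outside, world axes, zero at the start; "ft_torque": the same for the moment, N m; "finger_gap": opening from 0.0 (shut) to 1.0 (fully open).
Only numpy, scipy, OpenCV 4.12 (cv2) and the standard library are available. Lean on these libraries where they do the work, as an engineer would, in place of code of your own. Each camera call takes 0.05 s, during which the arm holds its last target.

## Task

Take the depth gauge from its wooden holder and stand it over the blind hole in the display plinth, its foot flat on the top. Push its stiff rod down by feel until it bottoms out in the hole, keep it gently pressed there for about a second, then let go and leave the gauge standing there with its rod on the bottom. Do not lean on it hard enough to dent the wood, and leave everything else on the desk where it is.

Things in the scene. Friction and masses are not known exactly. Their poses are not given: they have to be found in the camera images.
- gauge: Small steel depth gauge, upright. Its foot is a round flange 36 mm across and 7 mm thick with a hub 22 mm across above it, up to 20 mm above the underside. Origin: centre of the underside of the foot; z is up along the rod. A rod passes through the foot and slides stiffly in it. All together it weighs about 0.15 kg. At the start the foot rests on the rim of the holder with the rod tip hanging in the holder's hole. It is round, so it may be gripped at any yaw.
- rod (a joint): Slide of the rod through the foot: how far the tip stands out below the underside of the foot, in m (0 to 0.042; grows as the rod is pushed down). Friction of about 5 N resists it either way (rather more when moved fast: 8 N per m/s on top) and holds it wherever it is left; less than that does not move it, and the foot's own weight (0.9 N) does not either, so the whole gauge can be carried by the knob.
- rod_tip (a point): Lower end of the gauge's rod, on its axis. The rod is 9 mm in diameter with a slightly tapered end.
- knob (a point): Centre of the dark knurled knob on top of the rod, a cylinder 22 mm across and 24 mm high (12 mm above and below this point); always 80 mm above the rod tip. With the rod fully out the knob's underside is still 6 mm above the hub. Grip it across from above.
- plinth: Square pale wooden display plinth, 64 x 64 mm and 45 mm high with a small moulding (78 mm square, 10 mm high) round its foot, fixed to the desk. Origin: centre of its underside, z up.
- bore_mouth (a point): Centre of the mouth of the plinth's only hole, in its top face, 45 mm above the desk, 10 mm from the plinth's centre along its x. The hole is vertical, round, 13 mm in diameter with a narrow chamfer, and blind. Its depth differs each time, from 20 to 36 mm, and is not given: it must be felt. The bottom is flat, unyielding wood that dents if pressed with more than 22 N. (The rules call the bottom bore_bottom, a part bore_plug; its position is not told.)
- holder: Turned brown wooden holder of the gauge, round, 48 mm across (58 mm at the foot) and 55 mm high, with a 17 mm hole down the middle, fixed to the desk. Origin: centre of its underside.
- tweezers: Bystander: steel tweezers lying flat, 118 x 12 mm, 5 mm high, in the middle between plinth and holder.
- jar: Bystander: small paint jar with a screw lid, 36 mm across, 45 mm high, behind the work.
- dropper: Bystander: small white dropper bottle, 29 mm across, 88 mm high, at the back left.
- sanding_stick: Bystander: flat sanding stick, 130 x 18 mm, 4 mm high, at the back.
- model_part: Bystander: small model part, 42 x 18 mm, 11 mm high, at the front right.
- brush_a: Bystander: paint brush lying flat, 152 mm long, 7 mm thick, at the front right.
- cutter: Bystander: side cutters lying flat, 126 x 47 mm, 12 mm high, at the front right.
Things that resemble listed ones, but are neither listed nor needed, are in the scene too. What is shaped like the gauge but red is not meant.

How it is judged:
By the outcome, as a careful person would: the job done as asked, in the order asked, and still so for the second after the job is handed in, with the robot touching nothing.
It also fails if it takes over 51 s, if anything falls off the work surface, if the arm or the gripper's body presses on something with over 40 N, if the wrist force passes 120 N, or if a joint passes its speed limit or range.

## Working session

There is one attempt and no reset: what is moved stays moved. The work goes in short steps, Python scripts to look and compute and a tool call to move; the robot and the scene stay as the last step left them, time stands still between calls to the robot, and variables do not carry over. Pictures are saved under pics/ and viewed, and the job is handed in when it is done.

Besides the shell and the picture viewer there is one more tool, called after ">>>" as name(argument=value, ...) on one line, values as JSON. drive_tool: Moves the arm, as the interface text tells. Its arguments: {"type":"object","properties":{"deltas":{"type":"array"},"hand":{"type":"number"},"squeeze":{"type":"number"}},"required":["deltas"]}

```bash
mkdir -p pics; cat > h.py <<'E'
from station import manip
import numpy as np, cv2, pickle
def snap(n,tag):
    s=manip.snapshot(n); pickle.dump(s,open(f'pics/{tag}.pkl','wb')); cv2.imwrite(f'pics/{tag}.png',s['frame'][:,:,::-1]); return s
def ray(s,u,v):
    d=s['R'].T@np.array([(u-s['cx'])/s['fx'],(v-s['cy'])/s['fy'],1]); return -s['R'].T@s['t'],d
def onz(s,u,v,z):
    c,d=ray(s,u,v); return c+d*(z-c[2])/d[2]
def dep(s,u,v):
    c,d=ray(s,u,v); return c+d*s['depth'][int(v),int(u)]
def proj(s,X):
    p=s['R']@np.array(X)+s['t']; return s['fx']*p[0]/p[2]+s['cx'],s['fy']*p[1]/p[2]+s['cy']
def load(t): return pickle.load(open(f'pics/{t}.pkl','rb'))
E
python3 - <<'E'
from h import *
for n in('scene','top'):
    s=snap(n,n+'0'); print(n,s['fx'],s['cx'],s['cy'],-s['R'].T@s['t'],s['R'])
print(manip.sense())
E
```

```text
scene 431.0930278159537 259.608768112168 196.5433101442349 [-0.08524694  0.8549659   0.51997007] [[-0.78050025 -0.62459085  0.02656362]
 [-0.26186811  0.2880607  -0.92111135]
 [ 0.56766579 -0.72588381 -0.38839187]]
top 445.29546404614894 252.25019687681385 184.63612004389518 [0.43704176 0.11484608 1.16090885] [[-0.01344423 -0.99976308  0.01711813]
 [-0.99729162  0.01216904 -0.07253509]
 [ 0.07230959 -0.01804694 -0.99721895]]
{'t': 0.1, 'q': array([-1.45751944e+00,  5.28376648e-01,  1.43375419e+00, -2.03828149e-06,
        1.18140712e+00, -1.78506463e-01]), 'qd': array([ 4.76729730e-04, -1.88189739e-03, -4.10207812e-03,  9.05363182e-04,
       -9.54361063e-04,  2.78150626e-05]), 'tau': array([-1.57466247e-04, -4.43302810e+01, -1.78586662e+01, -1.97812451e-04,
        3.91848735e-03,  2.10366636e-06]), 'tcp_pos': array([ 0.17973888, -0.59793539,  0.23043571]), 'tool_rot': array([ 9.89376148e-01,  1.45375006e-01,  3.07752816e-05, -9.72166650e-04]), 'force': array([1.13691174, 0.2322093 , 0.07073759]), 'ft_torque': array([-0.02373707, -0.04313781, -0.03677033]), 'finger_gap': 1.00143046758974}
```

View pics/scene0.png

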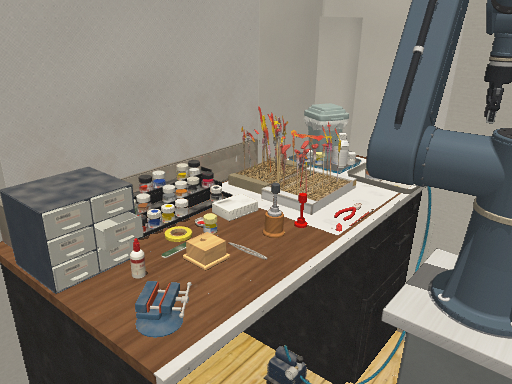

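View pics/top0.png

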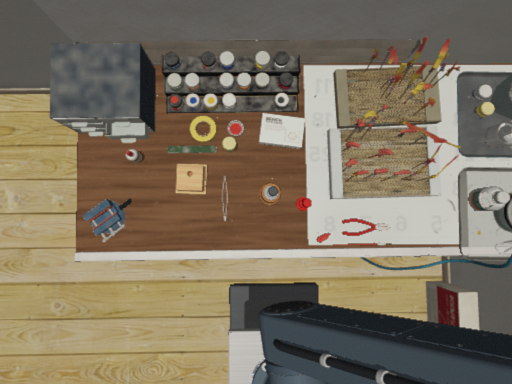

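The candidates for the gauge are the grey one in the brown holder (scene (275,205), top (270,194)) and the red lookalike (scene (302,210), top (304,204)), which is excluded by its colour. For the plinth there is only the pale block (scene (207,248), top (191,178)). I'll check both in close crops.

```bash
python3 - <<'E'
from h import *
a=load('scene0')['frame'][:,:,::-1]; b=load('top0')['frame'][:,:,::-1]
c1=cv2.resize(a[170:280,170:320],(750,550),interpolation=cv2.INTER_CUBIC)
c2=cv2.resize(b[150:220,165:315],(750,350),interpolation=cv2.INTER_CUBIC)
cv2.imwrite('pics/c1.png',c1);cv2.imwrite('pics/c2.png',c2)
E
```

```text
(no output)
```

View pics/c1.png

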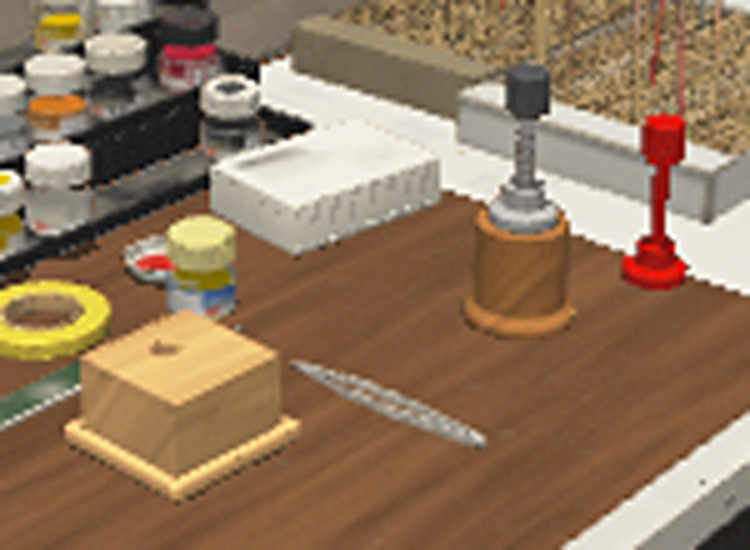

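View pics/c2.png

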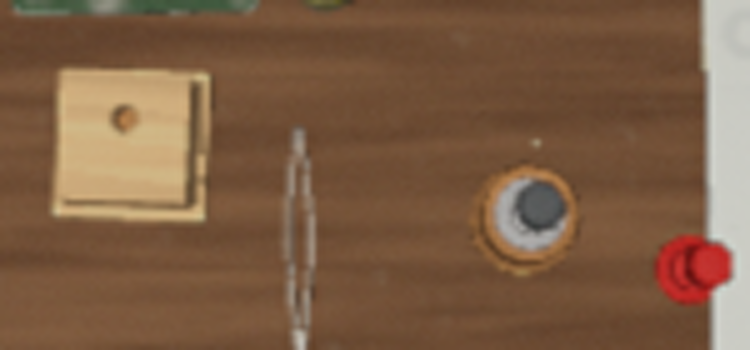

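```bash
cat >> h.py <<'E'
def tri(s1,p1,s2,p2):
    c1,d1=ray(s1,*p1);c2,d2=ray(s2,*p2);d1/=np.linalg.norm(d1);d2/=np.linalg.norm(d2)
    k=np.linalg.lstsq(np.c_[d1,-d2],c2-c1,rcond=None)[0]; a=c1+k[0]*d1;b=c2+k[1]*d2
    return (a+b)/2,np.linalg.norm(a-b)
def blob(m,near):
    n,l,st,ce=cv2.connectedComponentsWithStats(m.astype(np.uint8))
    i=1+np.argmin([np.hypot(*(ce[j]-near)) +(1e3 if st[j,4]<4 else 0) for j in range(1,n)]); return ce[i],st[i],l==i
E
python3 - <<'E'
from h import *
A=load('scene0');B=load('top0')
def hsv(s): return cv2.cvtColor(s['frame'],cv2.COLOR_RGB2HSV).astype(int)
def win(m,u,v,r):
    o=np.zeros_like(m);o[v-r:v+r+1,u-r:u+r+1]=m[v-r:v+r+1,u-r:u+r+1];return o
ha,hb=hsv(A),hsv(B)
print(ha[188,268:284]); print(hb[191,262:284])
ka=blob(win((ha[...,2]<105)&(ha[...,1]<90),275,188,7),(275,188)); kb=blob(win((hb[...,2]<115)&(hb[...,1]<70),273,191,7),(273,191))
print(ka[:2],kb[:2]); print('knob',tri(A,ka[0],B,kb[0]))
print(hb[170:178,186:195,2]);print(ha[236:243,198:208,2])
E
```

```text
[[ 23  14 226]
 [ 23  13 227]
 [ 21  15 238]
 [ 24  13  95]
 [ 60   5  52]
 [  0   4  62]
 [ 40  12  65]
 [120   4  64]
 [ 90   4  62]
 [ 30   8  62]
 [105  16  62]
 [110  14  56]
 [ 19 101 119]
 [ 18  82 168]
 [ 18  89 167]
 [ 18 121 148]]
[[ 14 148 159]
 [ 13 103 164]
 [ 12  34 167]
 [ 18   8 169]
 [ 12   8 165]
 [ 18  10 134]
 [ 10   9  85]
 [ 90   6  79]
 [105   5  93]
 [ 90   6  92]
 [ 90   8  90]
 [105   6  91]
 [105   6  92]
 [100   8  90]
 [ 83  12  85]
 [ 13  29  78]
 [ 13 119 120]
 [ 14 146 152]
 [ 14 144 129]
 [ 14 132 124]
 [ 13 126 125]
 [ 14 131 125]]
(array([274.82978723, 187.68085106]), array([268, 182,  12,  12,  94], dtype=int32)) (array([272.44155844, 191.03896104]), array([268, 186,  10,  11,  77], dtype=int32))
knob (array([0.49692765, 0.04957926, 0.12639779]), np.float64(0.000975966140353512))
[[208 208 204 197 197 202 208 207 208]
 [204 191 151 129 143 171 199 208 208]
 [195 158 109 129 163 169 184 200 201]
 [194 146 125 168 174 169 181 199 202]
 [197 151 128 172 175 172 183 201 206]
 [203 181 140 146 174 182 198 206 208]
 [208 202 185 162 184 198 206 207 207]
 [208 208 204 201 204 206 207 207 207]]
[[229 232 234 235 236 236 237 238 236 235]
 [234 235 237 240 240 239 237 234 233 234]
 [237 240 240 169 232 234 239 236 239 241]
 [239 235 184 155 164 170 168 204 224 242]
 [234 237 180 145 161 167 168 214 243 243]
 [235 239 243 234 237 237 245 242 240 240]
 [241 243 244 244 243 241 240 239 239 239]]
```

```bash
python3 - <<'E'
from h import *
A=load('scene0');B=load('top0')
def dark(s,u0,u1,v0,v1,ref):
    g=cv2.cvtColor(s['frame'],cv2.COLOR_RGB2GRAY).astype(float)[v0:v1,u0:u1]; w=np.clip(ref-g-12,0,None)
    w=(w>0)*1.0
    vv,uu=np.mgrid[v0:v1,u0:u1]; print(w.astype(int)); return (w*uu).sum()/w.sum(),(w*vv).sum()/w.sum()
g=cv2.cvtColor(A['frame'],cv2.COLOR_RGB2GRAY);print(np.median(g[234:246,196:212]));g2=cv2.cvtColor(B['frame'],cv2.COLOR_RGB2GRAY);print(np.median(g2[169:179,185:196]))
ba=dark(A,198,208,236,244,np.median(g[234:246,196:212])-8); bb=dark(B,185,196,169,179,np.median(g2[169:179,185:196]))
print(ba,bb,'bore',tri(A,ba,B,bb),onz(A,*ba,.045),onz(B,*bb,.045))
# depth checks
for n,s,pts in(('top',B,[(272,191),(266,194),(262,196),(200,185),(225,220),(200,165)]),('scene',A,[(275,187),(274,214),(190,240),(215,245),(207,256)])):
    for p in pts: print(n,p,dep(s,*p))
# plinth top corners via depth mask
D=B['depth'];vv,uu=np.mgrid[0:384,0:512]
c=-B['R'].T@B['t']; P=c+ (np.stack([(uu-B['cx'])/B['fx'],(vv-B['cy'])/B['fy'],np.ones_like(D)],-1)*D[...,None])@B['R']
Z=P[...,2]
m=(Z>.035)&(Z<.055); w=np.zeros_like(m);w[158:200,168:212]=1;m&=w
pts=P[m]; print('plinth top n',m.sum(),pts.mean(0),pts.min(0),pts.max(0)); r=cv2.minAreaRect((pts[:,:2]*1000).astype(np.float32));print(r, cv2.boxPoints(r))
# holder rim / knob from depth
w=np.zeros_like(m);w[178:210,255:288]=1
for lo,hi in((.045,.070),(.070,.09),(.115,.16)):
    q=P[(Z>lo)&(Z<hi)&(w>0)]; print(lo,len(q),q.mean(0),q.min(0),q.max(0), cv2.minEnclosingCircle((q[:,:2]*1000).astype(np.float32)))
E
```

```text
201.0
177.5
[[0 0 0 0 0 0 0 0 0 0]
 [0 0 0 0 0 0 0 0 0 0]
 [0 0 0 1 0 0 0 0 0 0]
 [0 0 1 1 1 1 1 1 0 0]
 [0 0 1 1 1 1 1 1 0 0]
 [0 0 0 0 0 0 0 0 0 0]
 [0 0 0 0 0 0 0 0 0 0]
 [0 0 0 0 0 0 0 0 0 0]]
[[0 0 0 0 0 0 0 0 0 0 0]
 [0 0 0 0 0 0 0 0 0 0 0]
 [0 0 1 1 1 1 1 0 0 0 0]
 [0 0 1 1 1 1 1 1 0 0 0]
 [0 1 1 1 1 1 1 1 0 0 0]
 [0 0 1 1 1 1 1 1 0 0 0]
 [0 0 1 1 1 1 1 0 0 0 0]
 [0 0 0 1 1 1 0 0 0 0 0]
 [0 0 0 0 0 0 0 0 0 0 0]
 [0 0 0 0 0 0 0 0 0 0 0]]
(np.float64(202.3846153846154), np.float64(239.3846153846154)) (np.float64(189.1875), np.float64(173.28125)) bore (array([0.54816093, 0.25235496, 0.04562628]), np.float64(0.0006832256500620549)) [0.54867357 0.25140255 0.045     ] [0.54848141 0.2526626  0.045     ]
top (272, 191) [0.49600238 0.05100736 0.13737365]
top (266, 194) [0.4931765  0.06120407 0.06052926]
top (262, 196) [0.48879078 0.07080771 0.05101778]
top (200, 185) [0.51853529 0.22556056 0.04645684]
top (225, 220) [0.43004309 0.16570018 0.00313072]
top (200, 165) [0.56892219 0.22531314 0.04643664]
scene (275, 187) [0.49140283 0.0574593  0.13202669]
scene (274, 214) [0.48656701 0.0634
[... 311 characters left out ...]
812, 251.88121032714844), (64.77207946777344, 64.39556121826172), 87.26048278808594) [[505.25626 221.07109]
 [569.57825 217.99327]
 [572.6741  282.69135]
 [508.35205 285.76917]]
0.045 192 [0.49556315 0.05084441 0.05771511] [0.47573926 0.02574695 0.04687868] [0.52104201 0.07099346 0.06710703] ((497.314453125, 48.80943298339844), 23.776105880737305)
0.07 13 [0.49158845 0.05420822 0.07497867] [0.48725433 0.04459023 0.07008804] [0.49969116 0.05943734 0.08018702] ((493.61468505859375, 51.994415283203125), 9.578476905822754)
0.115 78 [0.49722161 0.04953997 0.13596189] [0.48698255 0.03913514 0.12007072] [0.50785409 0.06012876 0.14231971] ((497.4378356933594, 49.166812896728516), 11.214207649230957)
```

The bore is at about (0.5487, 0.252, 0.046), where the stereo fix, the plinth square plus 10 mm, and the depth readings agree. The knob axis is at about (0.497, 0.0495), with its centre at z ≈ 0.1255 and the foot on the rim at 0.055. Next I'll check clearance along the path and compute the deltas.

```bash
cat >> h.py <<'E'
from scipy.spatial.transform import Rotation as Ro
def to(x):
    s=manip.sense(); return Ro.from_quat(s['tool_rot']).inv().apply(np.array(x)-s['tcp_pos'])*100
def st():
    s=manip.sense(); print('t %.2f'%s['t'],'tcp',s['tcp_pos'].round(4),'F',s['force'].round(2),'M',s['ft_torque'].round(2),'gap',round(s['finger_gap'],3),'q',s['q'].round(2),'rpy',Ro.from_quat(s['tool_rot']).as_euler('xyz',True).round(2))
E
python3 - <<'E'
from h import *
st()
for p in([.36,-.30,.28],[.42,-.1,.28],[.497,.0495,.20]): print(to(p).round(2))
B=load('top0');D=B['depth'];vv,uu=np.mgrid[0:384,0:512]
c=-B['R'].T@B['t']; P=(c+(np.stack([(uu-B['cx'])/B['fx'],(vv-B['cy'])/B['fy'],np.ones_like(D)],-1)*D[...,None])@B['R'])[:310].reshape(-1,3)
for y in np.arange(-.5,.3,.1):
    for x in (.3,.4,.5,.6):
        m=(abs(P[:,0]-x)<.05)&(abs(P[:,1]-y)<.05); print('%.1f %.1f %.2f'%(x,y,P[m,2].max() if m.any() else -1),end=' | ')
    print()
h=cv2.cvtColor(B['frame'],cv2.COLOR_RGB2HSV); print('red',dep(B,301,204),dep(B,306,204))
E
```

```text
t 0.10 tcp [ 0.1797 -0.5979  0.2304] F [1.14 0.23 0.07] M [-0.02 -0.04 -0.04] gap 1.001 q [-1.46  0.53  1.43 -0.    1.18 -0.18] rpy [-1.7989e+02 -2.0000e-02  1.6720e+01]
[ 25.84 -23.36  -4.9 ]
[ 37.34 -40.79  -4.87]
[ 49.01 -52.87   3.16]
0.3 -0.5 0.05 | 0.4 -0.5 0.09 | 0.5 -0.5 0.13 | 0.6 -0.5 0.10 | 
0.3 -0.4 0.03 | 0.4 -0.4 0.03 | 0.5 -0.4 0.04 | 0.6 -0.4 0.19 | 
0.3 -0.3 0.01 | 0.4 -0.3 0.01 | 0.5 -0.3 0.22 | 0.6 -0.3 0.23 | 
0.3 -0.2 0.01 | 0.4 -0.2 0.02 | 0.5 -0.2 0.18 | 0.6 -0.2 0.23 | 
0.3 -0.1 0.36 | 0.4 -0.1 0.01 | 0.5 -0.1 0.18 | 0.6 -0.1 0.23 | 
0.3 -0.0 0.35 | 0.4 -0.0 0.01 | 0.5 -0.0 0.14 | 0.6 -0.0 0.04 | 
0.3 0.1 0.30 | 0.4 0.1 1.16 | 0.5 0.1 0.14 | 0.6 0.1 0.05 | 
0.3 0.2 0.01 | 0.4 0.2 0.01 | 0.5 0.2 0.05 | 0.6 0.2 0.05 | 
red [ 0.46847248 -0.0304297   0.01844536] [ 0.46629411 -0.03312843  0.0919565 ]
```

>>> drive_tool(deltas=[6,-5,-2,0,13,-11,-4,0,20,-17,-5,0,26,-23,-5,0,29,-28,-5,0,32,-33,-5,0,35,-38,-5,0,38,-42,-4,0,42,-46,-2,0,46,-50,0,0,49,-52.9,2,0,49,-52.9,2,0], hand=5, squeeze=40)

```text
t: 1.3
tcp_pos: [0.4424, -0.0667, 0.2397]
tool_rot: [0.989, 0.145, 0.0, -0.001]
force: [1.0, -0.2, 0.3]
finger_gap: 0.585
```

```bash
python3 - <<'E'
from h import *
st(); print(to([.497,.0495,.16]),to([.497,.0495,.108]))
E
```

```text
t 1.30 tcp [ 0.4424 -0.0667  0.2397] F [ 1.04 -0.21  0.25] M [-0.   -0.03 -0.04] gap 0.585 q [-0.4   0.28  1.85  0.    1.02  0.88] rpy [-1.7991e+02 -4.0000e-02  1.6710e+01]
[ 8.56139482 -9.54558287  7.99217863] [ 8.5576992  -9.53744853 13.19217095]
```

>>> drive_tool(deltas=[3,-3,1,0,6,-6,2.5,0,8.55,-9.5,4,0,8.55,-9.5,5.5,0,8.55,-9.5,5.5,0,8.55,-9.5,5.5,0,8.55,-9.5,5.5,0])

```text
t: 2.0
tcp_pos: [0.4973, 0.0481, 0.1856]
tool_rot: [0.989, 0.145, 0.001, -0.001]
force: [-0.3, -0.4, 0.4]
finger_gap: 0.589
```

```bash
python3 - <<'E'
from h import *
st(); print(to([.497,.0495,.108])); s=snap('scene','s1'); cv2.imwrite('pics/s1c.png',cv2.resize(s['frame'][120:250,210:340,::-1],(600,600),interpolation=cv2.INTER_CUBIC)); print(proj(s,manip.sense()['tcp_pos']))
s=snap('top','t1');cv2.imwrite('pics/t1c.png',s['frame'][:,:,::-1])
E
```

```text
t 2.00 tcp [0.4973 0.0481 0.1856] F [-0.33 -0.43  0.45] M [ 0.02 -0.01  0.01] gap 0.589 q [-0.13  0.43  1.79  0.    0.92  1.15] rpy [-1.7994e+02 -9.0000e-02  1.6630e+01]
[ 4.60671052e-05 -1.33608579e-01  7.75599200e+00]
(np.float64(276.24980093862473), np.float64(164.74839129966767))
```

View pics/s1c.png

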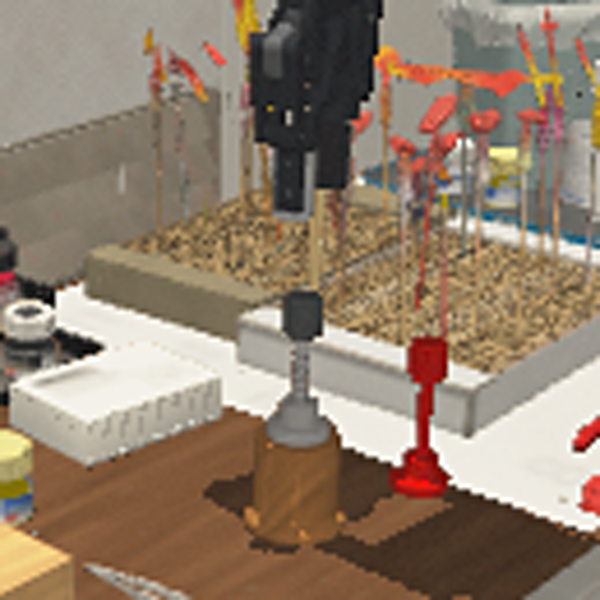

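The fingers (crop (291,215) and (340,190)) straddle the knob's axis (crop (303,312)), and the red lookalike is clear at (425,420). I'll descend.

>>> drive_tool(deltas=[0,-0.13,2,0,0,-0.13,4,0,0,-0.13,6,0,0,-0.13,7.2,0,0,-0.13,7.7,0,0,-0.13,7.75,0,0,-0.13,7.75,0,0,-0.13,7.75,0])

```text
t: 2.9
tcp_pos: [0.4978, 0.0493, 0.109]
tool_rot: [0.99, 0.144, 0.002, -0.0]
force: [1.1, -0.1, 0.1]
finger_gap: 0.585
```

```bash
python3 - <<'E'
from h import *
st(); s=snap('scene','s2'); cv2.imwrite('pics/s2c.png',cv2.resize(s['frame'][140:240,220:320,::-1],(600,600),interpolation=cv2.INTER_CUBIC))
E
```

```text
t 2.90 tcp [0.4978 0.0493 0.109 ] F [ 1.08 -0.12  0.14] M [ 0.04 -0.05 -0.01] gap 0.585 q [-0.13  0.56  1.86  0.    0.73  1.15] rpy [-179.99   -0.21   16.61]
```

View pics/s2c.png

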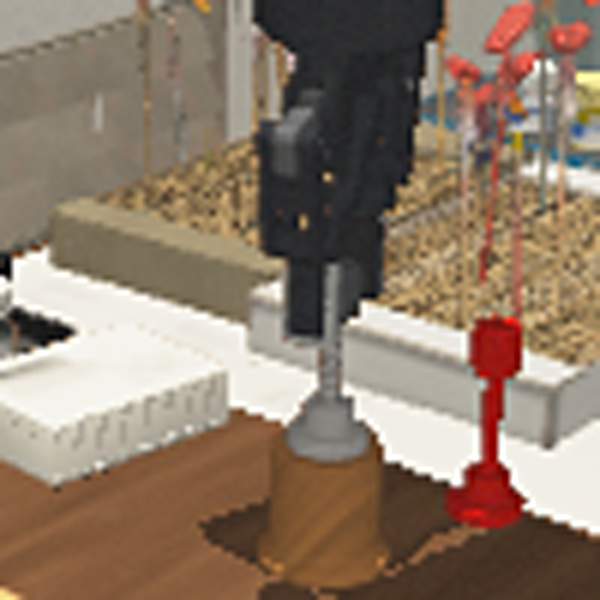

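The rod comes down between the fingers (crop (330,320)) and the foot still sits on the rim. I'll close the gripper.

>>> drive_tool(deltas=[0,0,0,0,0,0,0,0,0,0,0,0,0,0,0,0,0,0,0,0,0,0,0,0,0,0,0,0,0,0,0,0], hand=0, squeeze=40)

```text
t: 3.75
tcp_pos: [0.4982, 0.0491, 0.1092]
tool_rot: [0.99, 0.144, 0.002, -0.0]
force: [0.6, -2.4, 4.4]
finger_gap: 0.239
```

```bash
python3 - <<'E'
from h import *
st()
E
```

```text
t 3.75 tcp [0.4982 0.0491 0.1092] F [ 0.63 -2.39  4.4 ] M [-0.37 -0.06  0.  ] gap 0.239 q [-0.13  0.56  1.85  0.    0.73  1.15] rpy [179.98  -0.26  16.61]
```

Gripped (gap 20 mm). I'll lift straight up.

>>> drive_tool(deltas=[0,0,-0.4,0,0,0,-1,0,0,0,-2,0,0,0,-3.5,0,0,0,-5,0,0,0,-6.5,0,0,0,-8,0,0,0,-8,0,0,0,-8,0,0,0,-8,0])

```text
t: 4.75
tcp_pos: [0.4971, 0.0492, 0.1886]
tool_rot: [0.99, 0.144, 0.001, -0.0]
force: [-0.1, 0.8, -1.3]
finger_gap: 0.24
```

```bash
python3 - <<'E'
from h import *
st(); s=snap('scene','s3'); cv2.imwrite('pics/s3c.png',cv2.resize(s['frame'][120:250,210:340,::-1],(600,600),interpolation=cv2.INTER_CUBIC));print(to([.5487,.252,.19]))
E
```

```text
t 4.75 tcp [0.4971 0.0492 0.1886] F [-0.11  0.81 -1.33] M [-0.   -0.   -0.02] gap 0.24 q [-0.13  0.42  1.79  0.    0.93  1.15] rpy [-1.7998e+02 -1.7000e-01  1.6610e+01]
[ 10.74461166 -17.96191854  -0.12011244]
```

View pics/s3c.png

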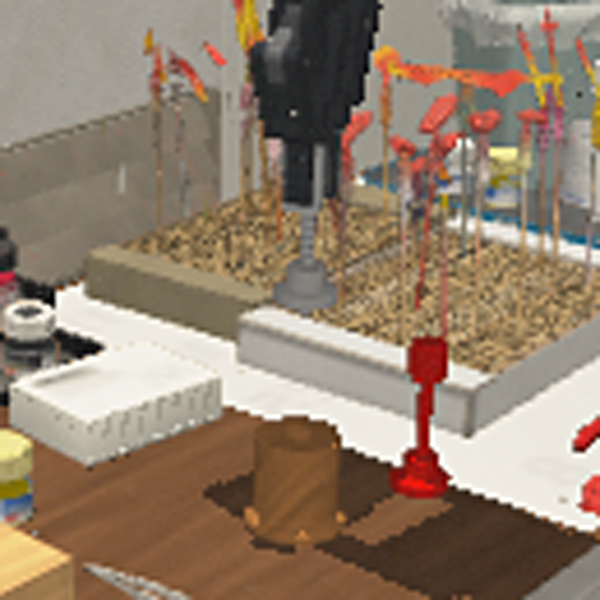

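>>> drive_tool(deltas=[1,-1.7,0,0,2.7,-4.5,0,0,4.5,-7.5,0,0,6.3,-10.5,0,0,8.1,-13.5,0,0,9.7,-16.3,0,0,10.5,-17.6,0,0,10.75,-17.95,0,0,10.75,-17.95,0,0,10.75,-17.95,0,0,10.75,-17.95,0,0])

```text
t: 5.9
tcp_pos: [0.5485, 0.2505, 0.1887]
tool_rot: [0.99, 0.144, 0.001, -0.0]
force: [-0.7, -0.2, -1.7]
finger_gap: 0.239
```

```bash
python3 - <<'E'
from h import *
st(); print(to([.5487,.252,.15]))
E
```

```text
t 5.90 tcp [0.5485 0.2505 0.1887] F [-0.7  -0.17 -1.74] M [ 0.    0.07 -0.  ] gap 0.239 q [0.24 0.55 1.53 0.   1.06 1.53] rpy [-1.7999e+02 -1.0000e-01  1.6530e+01]
[ 0.05656742 -0.13584688  3.87033673]
```

>>> drive_tool(deltas=[0.06,-0.14,1,0,0.06,-0.14,2.5,0,0.06,-0.14,4,0,0.06,-0.14,5,0,0.06,-0.14,5.5,0,0.06,-0.14,5.5,0,0.06,-0.14,5.5,0,0.06,-0.14,5.5,0])

```text
t: 6.7
tcp_pos: [0.5493, 0.2522, 0.1344]
tool_rot: [0.99, 0.144, 0.002, -0.0]
force: [0.0, 0.2, -1.1]
finger_gap: 0.238
```

```bash
python3 - <<'E'
from h import *
st(); s=snap('scene','s4'); cv2.imwrite('pics/s4c.png',cv2.resize(s['frame'][190:280,160:250,::-1],(720,600)[::-1] and (600,600),interpolation=cv2.INTER_CUBIC)); t=manip.sense()['tcp_pos']
print('tcp px',proj(s,t),'tip pred',proj(s,t+[0,0,-.064]))
s=snap('top','t4');cv2.imwrite('pics/t4c.png',cv2.resize(s['frame'][140:220,150:250,::-1],(750,600),interpolation=cv2.INTER_CUBIC))
E
```

```text
t 6.70 tcp [0.5493 0.2522 0.1344] F [ 0.03  0.23 -1.14] M [-0.04 -0.01  0.02] gap 0.238 q [0.25 0.62 1.57 0.   0.94 1.53] rpy [-180.     -0.19   16.53]
tcp px (np.float64(200.9045009074312), np.float64(203.51179324172264)) tip pred (np.float64(201.65148936890185), np.float64(229.46996909914026))
```

View pics/s4c.png

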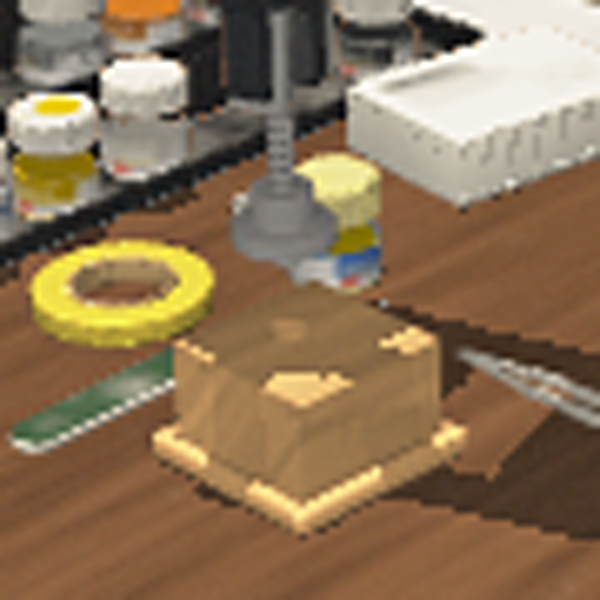

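View pics/t4c.png

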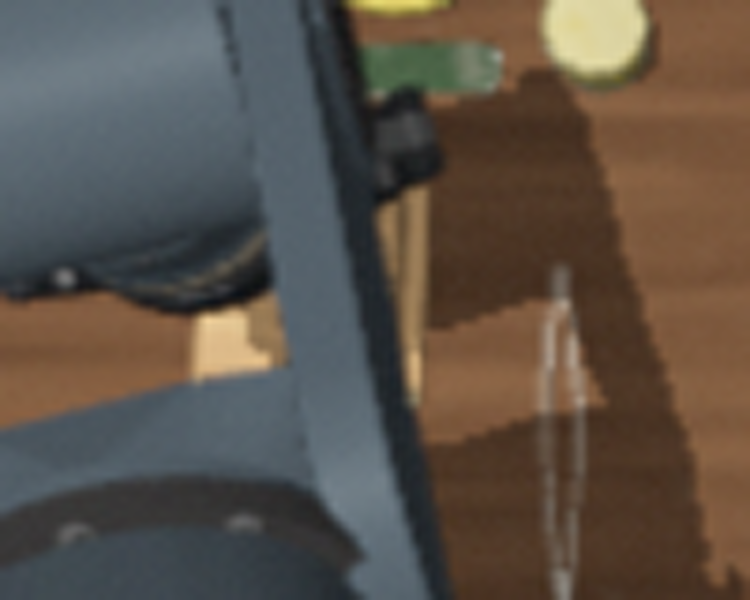

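```bash
python3 - <<'E'
from h import *
s=load('s4');g=cv2.cvtColor(s['frame'],cv2.COLOR_RGB2GRAY).astype(int)
hs=cv2.cvtColor(s['frame'],cv2.COLOR_RGB2HSV).astype(int)
for v in range(206,232): print(v,' '.join('%3d/%3d'%(a,b) for a,b in zip(g[v,192:214],hs[v,192:214,1])))
t=np.array([.5493,.2522,.1344])
for z in(.045,.07,.0795,.0995,.11): print(z,np.round(proj(s,[t[0],t[1],z]),2))
E
```

```text
206  98/149 123/ 37  99/ 32  96/ 36 121/ 45 125/ 45 134/ 11 135/ 11 133/ 13 135/ 11 118/ 13 100/ 10  84/ 26  66/ 36  71/ 28  68/ 32  43/ 23  29/ 41  26/ 19  22/ 11 144/ 33 175/ 31
207  80/ 30  84/ 23  90/ 27  98/ 28 104/ 37 101/ 36  94/ 36  82/ 36 108/  9 113/  9 113/ 15  90/  6  54/  9  29/  9  33/ 29  33/ 15  30/  8  28/  0  28/ 18  13/ 55 170/ 28 177/ 29
208  71/ 21  78/ 26  75/ 20  78/ 25  78/ 28  81/ 28  85/ 32  76/ 38 123/ 10 134/ 15 134/ 15 126/ 20  51/ 20  28/  9  30/  8  27/ 34  25/ 44  73/ 10  90/137  82/157 167/ 29 171/ 29
209  83/ 32  74/ 26  66/ 26  59/ 24  66/ 23  80/ 31  70/ 31  59/ 29  90/ 11 111/ 14 115/ 11 126/ 14  49/  5  24/ 41  23/ 21  90/  8  90/134  88/144  87/138  81/152 163/ 27 168/ 29
210  97/ 32  87/ 25  86/ 31  90/ 30  92/ 32  67/ 25  34/  0  26/ 19 124/ 14 135/ 17 138/ 18 121/ 10  44/ 17  85/  6  89/137  90/136  89/141  87/140  88/139  88/148 161/ 25 166/ 27
211 110/ 29  89/ 33  74/ 26  74/ 33  38/ 38  30/ 24  31/ 25  23/ 32  87/  9 117/ 13  97/  8 117/  9  89/129  87/145  85/149  85/146  89/141  90/145  94/141  91/153 157/ 30 163/ 27
212  70/ 31  56/ 22 
[... 2989 characters left out ...]
36 119/ 59 127/ 27 123/ 26  91/136  85/154  82/155
229  92/140  98/137  98/143 100/143  98/143  98/142 101/113 102/106 102/112 117/ 46 133/ 10 131/ 12 126/ 12 157/ 11 170/ 15 178/ 13 184/ 14 180/  4 137/ 57  98/124 101/116 104/ 97
230 104/143 100/138 100/140  97/142  98/141  96/144  97/144  98/138  99/140 100/141  97/114 120/ 45 148/ 12 164/ 15 165/ 21 173/ 17 181/ 19 179/ 10 138/ 55 115/ 92 127/ 55 118/ 50
231 109/148  96/135  95/141  98/136 100/139  99/138 100/141  99/137  96/143  95/143  95/147 105/ 63 145/  5 159/  6 168/ 12 180/ 13 185/ 16 185/ 10 157/ 29 118/ 38 113/ 54 117/ 71
0.045 [201.94 239.42]
0.07 [201.66 229.64]
0.0795 [201.55 225.88]
0.0995 [201.32 217.85]
0.11 [201.19 213.58]
```

The rod and foot axis in the image (u 201.7–202.05) runs 0.5 px right of the TCP line, and the hole is 0.44 px right of it, so the axis is over the hole. The underside is at about 0.080. I'll go down to just above the mouth.

```bash
python3 - <<'E'
from h import *
st(); print(to([.5497,.2519,.112]))
E
```

```text
t 6.80 tcp [0.5492 0.2522 0.1344] F [ 0.75  0.22 -1.33] M [-0.01 -0.02  0.03] gap 0.242 q [0.25 0.62 1.57 0.   0.94 1.53] rpy [-180.     -0.18   16.53]
[0.03307154 0.03992237 2.23992092]
```

>>> drive_tool(deltas=[0.03,0.04,0.8,0,0.03,0.04,1.6,0,0.03,0.04,2.1,0,0.03,0.04,2.2,0,0.03,0.04,2.2,0,0.03,0.04,2.2,0])

```text
t: 7.4
tcp_pos: [0.5498, 0.2519, 0.1124]
tool_rot: [0.99, 0.144, 0.002, -0.0]
force: [-0.3, -0.0, -1.6]
finger_gap: 0.241
```

```bash
python3 - <<'E'
from h import *
st(); print(to([.5497,.2519,.10]))
s=snap('scene','s5'); cv2.imwrite('pics/s5c.png',cv2.resize(s['frame'][200:270,165:235,::-1],(600,600),interpolation=cv2.INTER_CUBIC))
E
```

```text
t 7.40 tcp [0.5498 0.2519 0.1124] F [-0.25 -0.05 -1.63] M [ 0.01 -0.   -0.02] gap 0.241 q [0.25 0.65 1.59 0.   0.9  1.53] rpy [-180.     -0.19   16.53]
[-1.72657037e-02  1.05428166e-03  1.24024480e+00]
```

View pics/s5c.png

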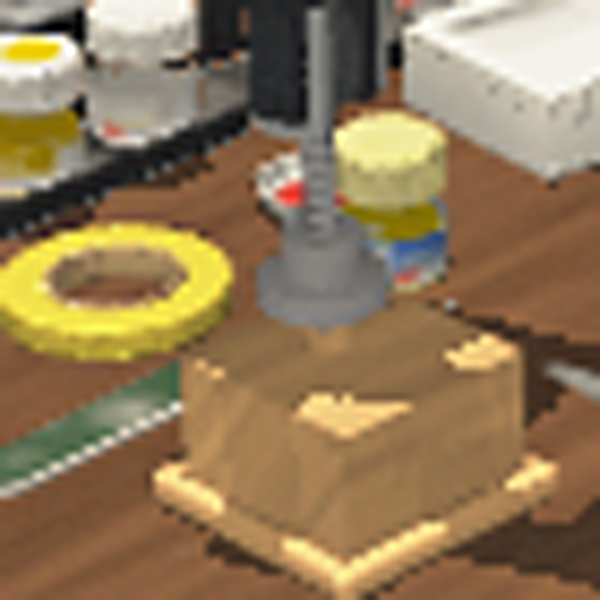

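The foot hangs centred (crop (323,300)) just above the hole, which still shows under it at (330,338). I'll go down gently.

>>> drive_tool(deltas=[-0.02,0,0.15,0,-0.02,0,0.3,0,-0.02,0,0.45,0,-0.02,0,0.5,0,-0.02,0,0.5,0])

```text
t: 7.95
tcp_pos: [0.5496, 0.2519, 0.1074]
tool_rot: [0.99, 0.144, 0.002, -0.0]
force: [0.6, -0.9, -2.4]
finger_gap: 0.239
```

>>> drive_tool(deltas=[0,0,0.1,0,0,0,0.2,0,0,0,0.3,0,0,0,0.3,0])

```text
t: 8.35
tcp_pos: [0.5495, 0.2518, 0.1042]
tool_rot: [0.99, 0.144, 0.001, -0.0]
force: [0.1, -0.7, -1.5]
finger_gap: 0.243
```

```bash
python3 - <<'E'
from h import *
st(); print(to([.5497,.2519,.10]))
E
```

```text
t 8.35 tcp [0.5495 0.2518 0.1042] F [ 0.07 -0.68 -1.54] M [-0.02 -0.01 -0.  ] gap 0.243 q [0.24 0.66 1.59 0.   0.88 1.53] rpy [-1.800e+02 -1.700e-01  1.653e+01]
[0.02280427 0.00150874 0.4211754 ]
```

>>> drive_tool(deltas=[0.02,0,0.1,0,0.02,0,0.2,0,0.02,0,0.2,0])

```text
t: 8.65
tcp_pos: [0.5496, 0.2519, 0.102]
tool_rot: [0.99, 0.144, 0.001, -0.0]
force: [0.2, 0.1, -0.8]
finger_gap: 0.243
```

>>> drive_tool(deltas=[0,0,0.1,0,0,0,0.2,0,0,0,0.2,0])

```text
t: 8.95
tcp_pos: [0.5494, 0.2518, 0.0999]
tool_rot: [0.99, 0.144, 0.001, -0.0]
force: [-0.2, 0.1, -0.7]
finger_gap: 0.235
```

```bash
python3 - <<'E'
from h import *
st(); print(to([.5497,.2519,.10]))
E
```

```text
t 8.95 tcp [0.5494 0.2518 0.0999] F [-0.2   0.07 -0.7 ] M [-0.04  0.06 -0.01] gap 0.235 q [0.24 0.67 1.59 0.   0.87 1.53] rpy [-1.7999e+02 -1.3000e-01  1.6530e+01]
[ 0.02706989  0.00237071 -0.0131104 ]
```

>>> drive_tool(deltas=[0.02,0,0.1,0,0.02,0,0.15,0,0.02,0,0.15,0])

```text
t: 9.25
tcp_pos: [0.55, 0.252, 0.099]
tool_rot: [0.99, 0.144, 0.002, -0.0]
force: [-0.5, -0.7, 3.8]
finger_gap: 0.243
```

>>> drive_tool(deltas=[0,0,0.1,0,0,0,0.15,0,0,0,0.15,0])

```text
t: 9.55
tcp_pos: [0.5501, 0.2519, 0.0977]
tool_rot: [0.99, 0.144, 0.002, -0.0]
force: [-0.5, -1.4, 4.8]
finger_gap: 0.238
```

```bash
python3 - <<'E'
from h import *
st()
s=snap('scene','s6'); cv2.imwrite('pics/s6c.png',cv2.resize(s['frame'][200:270,165:235,::-1],(600,600),interpolation=cv2.INTER_CUBIC))
E
```

```text
t 9.55 tcp [0.5501 0.2519 0.0977] F [-0.48 -1.35  4.75] M [-0.04  0.19  0.02] gap 0.238 q [0.24 0.67 1.59 0.   0.87 1.53] rpy [179.99  -0.2   16.53]
```

View pics/s6c.png

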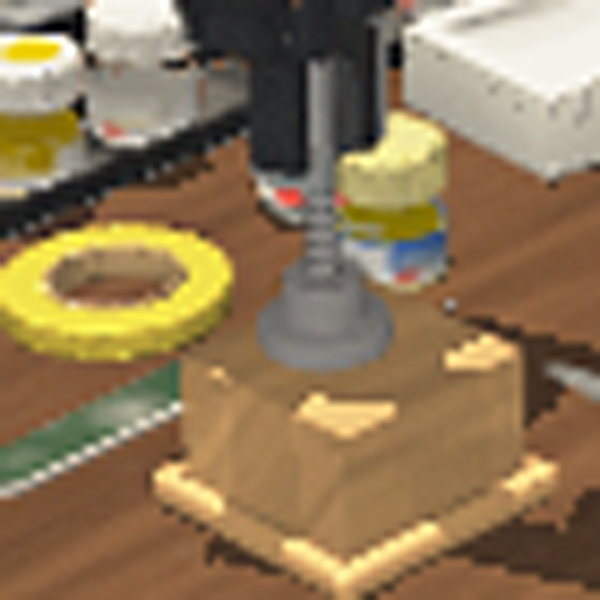

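The foot landed flat at TCP z ≈ 0.0995, as predicted. The force is now 4.8 N, which is the rod's sliding friction, so the tip is in the hole. Now I'll feel for the bottom, which is possible from about TCP z 0.089 downward.

>>> drive_tool(deltas=[0,0,0.1,0,0,0,0.2,0,0,0,0.3,0,0,0,0.4,0,0,0,0.5,0,0,0,0.5,0])

```text
t: 10.2
tcp_pos: [0.55, 0.2519, 0.0923]
tool_rot: [0.99, 0.144, 0.002, -0.0]
force: [-0.5, -0.1, 2.8]
finger_gap: 0.241
```

>>> drive_tool(deltas=[0,0,0.05,0,0,0,0.1,0,0,0,0.1,0])

```text
t: 10.5
tcp_pos: [0.55, 0.2518, 0.0913]
tool_rot: [0.99, 0.144, 0.002, -0.0]
force: [-0.7, -0.2, 3.5]
finger_gap: 0.24
```

>>> drive_tool(deltas=[0,0,0.05,0,0,0,0.1,0,0,0,0.1,0])

```text
t: 10.8
tcp_pos: [0.55, 0.2518, 0.0902]
tool_rot: [0.99, 0.144, 0.002, -0.0]
force: [0.6, -1.3, 3.8]
finger_gap: 0.234
```

>>> drive_tool(deltas=[0,0,0.05,0,0,0,0.1,0])

```text
t: 11.0
tcp_pos: [0.5501, 0.2518, 0.0892]
tool_rot: [0.99, 0.144, 0.002, -0.0]
force: [-0.3, -0.2, 3.4]
finger_gap: 0.24
```

>>> drive_tool(deltas=[0,0,0.05,0,0,0,0.1,0])

```text
t: 11.2
tcp_pos: [0.55, 0.2518, 0.0882]
tool_rot: [0.99, 0.144, 0.002, -0.0]
force: [-0.5, -0.8, 4.3]
finger_gap: 0.242
```

>>> drive_tool(deltas=[0,0,0.05,0,0,0,0.1,0])

```text
t: 11.4
tcp_pos: [0.55, 0.2518, 0.0871]
tool_rot: [0.99, 0.144, 0.002, -0.0]
force: [0.9, -1.0, 4.9]
finger_gap: 0.236
```

>>> drive_tool(deltas=[0,0,0.05,0,0,0,0.1,0])

```text
t: 11.6
tcp_pos: [0.55, 0.2518, 0.0861]
tool_rot: [0.99, 0.144, 0.002, -0.0]
force: [-0.8, -1.7, 7.3]
finger_gap: 0.239
```

>>> drive_tool(deltas=[0,0,0.05,0,0,0,0.1,0])

```text
t: 11.8
tcp_pos: [0.5504, 0.2519, 0.086]
tool_rot: [0.99, 0.144, 0.002, -0.0]
force: [-1.4, -0.9, 11.4]
finger_gap: 0.241
```

The bottom is reached: z stopped at 0.086 and the force rose from about 4.5 N to 11.4 N. I'll hold it gently.

>>> drive_tool(deltas=[0,0,0.08,0,0,0,0.08,0,0,0,0.08,0])

```text
t: 12.1
tcp_pos: [0.5505, 0.252, 0.086]
tool_rot: [0.99, 0.144, 0.002, -0.0]
force: [-1.7, -2.0, 9.1]
finger_gap: 0.239
```

>>> drive_tool(deltas=[0,0,0.09,0,0,0,0.09,0,0,0,0.09,0,0,0,0.09,0,0,0,0.09,0,0,0,0.09,0,0,0,0.09,0,0,0,0.09,0,0,0,0.09,0,0,0,0.09,0,0,0,0.09,0,0,0,0.09,0])

```text
t: 13.3
tcp_pos: [0.5505, 0.252, 0.086]
tool_rot: [0.99, 0.144, 0.002, -0.0]
force: [-2.0, -1.6, 9.3]
finger_gap: 0.242
```

```bash
python3 - <<'E'
from h import *
st()
E
```

```text
t 13.30 tcp [0.5505 0.252  0.086 ] F [-1.97 -1.58  9.29] M [-0.25  0.42 -0.02] gap 0.242 q [ 0.25  0.69  1.6  -0.    0.84  1.53] rpy [179.97  -0.27  16.56]
```

Held at about 9 N for 1.5 s with no motion. I'll release now.

>>> drive_tool(deltas=[0,0,0.07,0,0,0,0.06,0,0,0,0.05,0,0,0,0.05,0,0,0,0.05,0,0,0,0.05,0,0,0,0.05,0], hand=5)

```text
t: 14.0
tcp_pos: [0.5506, 0.252, 0.0854]
tool_rot: [0.99, 0.144, 0.002, -0.0]
force: [-0.2, -0.6, -0.2]
finger_gap: 0.591
```

```bash
python3 - <<'E'
from h import *
st()
s=snap('scene','s7'); cv2.imwrite('pics/s7c.png',cv2.resize(s['frame'][190:270,155:235,::-1],(600,600),interpolation=cv2.INTER_CUBIC))
E
```

```text
t 14.00 tcp [0.5506 0.252  0.0854] F [-0.22 -0.64 -0.25] M [-0.01  0.    0.01] gap 0.591 q [ 0.25  0.69  1.6  -0.    0.84  1.53] rpy [179.97  -0.27  16.56]
```

View pics/s7c.png

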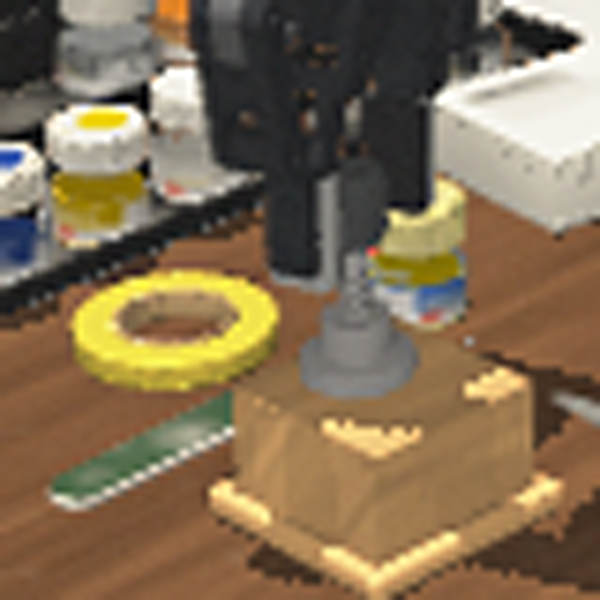

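The knob (crop (362,205)) is free between the open fingers and the foot is flat on the plinth. I'll retreat straight up.

>>> drive_tool(deltas=[0,0,-0.5,0,0,0,-1.5,0,0,0,-3,0,0,0,-5,0,0,0,-8,0,0,0,-11,0,0,0,-14,0,0,0,-14,0,0,0,-14,0])

```text
t: 14.95
tcp_pos: [0.5501, 0.252, 0.2269]
tool_rot: [0.99, 0.144, 0.004, -0.0]
force: [-0.0, -0.1, -0.9]
finger_gap: 0.586
```

>>> drive_tool(deltas=[0,2,0,0,0,5,0,0,0,9,0,0,0,13,0,0,0,17,0,0,0,21,0,0,0,24,0,0,0,24,0,0,0,24,0,0])

```text
t: 15.85
tcp_pos: [0.6175, 0.0215, 0.2255]
tool_rot: [0.99, 0.143, 0.002, -0.001]
force: [0.8, 0.2, -0.4]
finger_gap: 0.585
```

```bash
python3 - <<'E'
from h import *
st()
s=snap('scene','s8'); cv2.imwrite('pics/s8c.png',cv2.resize(s['frame'][190:270,155:235,::-1],(600,600),interpolation=cv2.INTER_CUBIC));cv2.imwrite('pics/s8f.png',s['frame'][:,:,::-1])
t=snap('top','t8'); cv2.imwrite('pics/t8c.png',cv2.resize(t['frame'][100:250,80:350,::-1],(800,444),interpolation=cv2.INTER_CUBIC))
E
```

```text
t 15.85 tcp [0.6175 0.0215 0.2255] F [ 0.78  0.23 -0.44] M [ 0.02 -0.01 -0.02] gap 0.585 q [-0.15  0.52  1.46  0.    1.16  1.13] rpy [-179.92   -0.24   16.46]
```

View pics/s8c.png

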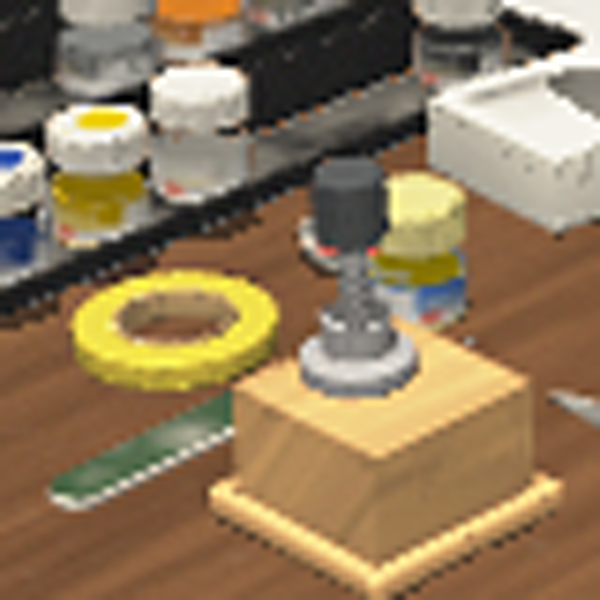

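View pics/t8c.png

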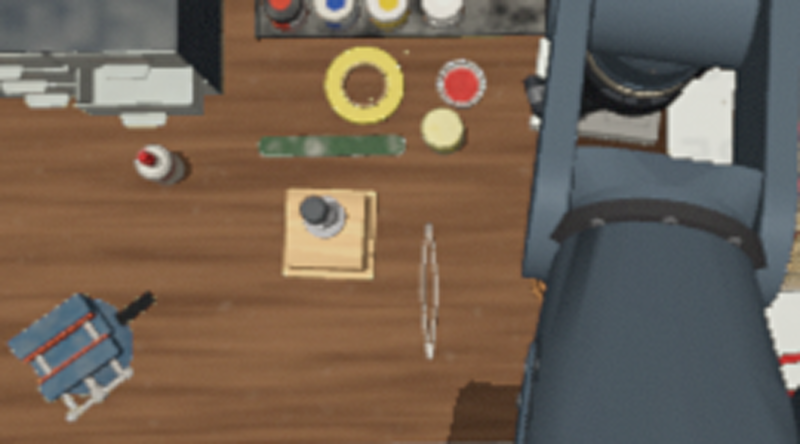

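```bash
python3 - <<'E'
from h import *
A=load('s8');B=load('t8')
def m(s,u,v,r,vm):
    h=cv2.cvtColor(s['frame'],cv2.COLOR_RGB2HSV).astype(int); k=(h[...,2]<vm)&(h[...,1]<90); o=np.zeros_like(k);o[v-r:v+r+1,u-r:u+r+1]=k[v-r:v+r+1,u-r:u+r+1]; return blob(o,(u,v))
a=m(A,201,217,7,105); b=m(B,187,171,7,115); print(a[:2],b[:2],'knob',tri(A,a[0],B,b[0]))
print('top depth',dep(B,*b[0].round()), 'plinth ref',dep(B,198,185), 'knob pred px for z .102',proj(A,[.5487,.252,.102]))
# bystander change
for n,f,g in(('scene','scene0','s8'),('top','top0','t8')):
    d=np.abs(load(f)['frame'].astype(int)-load(g)['frame']).max(2)>60
    cv2.imwrite(f'pics/d_{n}.png',(d*255).astype(np.uint8))
E
python3 -c "
import cv2,numpy as np
a=cv2.imread('pics/d_scene.png');cv2.imwrite('pics/dd.png',np.hstack([a[120:320,100:400],cv2.imread('pics/s8f.png')[120:320,100:400]]))"
```

```text
(array([200.45185185, 215.88888889]), array([194, 210,  13,  14, 135], dtype=int32)) (array([187.13253012, 171.15662651]), array([182, 167,  12,  10,  83], dtype=int32)) knob (array([0.54934389, 0.25172007, 0.10381247]), np.float64(0.004271659519065158))
top depth [0.54719919 0.24944676 0.11260284] plinth ref [0.51847119 0.23038189 0.04816727] knob pred px for z .102 (np.float64(201.54302204663554), np.float64(216.8859324953014))
```

View pics/dd.png

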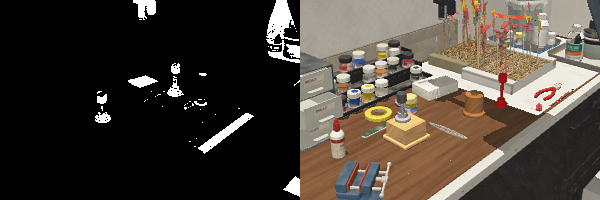

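The knob is now 22–25 mm lower than at the start, matching the 23 mm TCP drop at bottoming, so the rod stayed down. In the difference image only the gauge, shadows and arm changed. I'll hand in.

```bash
python3 - <<'E'
from h import *
st(); print(manip.sign_off())
E
```

```text
t 15.95 tcp [0.6174 0.023  0.226 ] F [-0.41  0.98 -0.12] M [-0.02  0.02 -0.  ] gap 0.582 q [-0.14  0.52  1.46  0.    1.16  1.13] rpy [-179.94   -0.29   16.6 ]
the job is handed in; nothing more can be done
None
```

The gauge is standing over the hole in the plinth with its foot flat and its rod on the bottom. The job was handed in at 16 s with the arm clear of everything.

- **Pick-up:** I took the grey gauge by its knob from the brown holder and left the red lookalike alone.
- **Placing:** the foot landed flat at TCP z ≈ 0.0995, as predicted. The rod then slid at about 4–5 N.
- **Pressing:** the rod bottomed out at TCP z = 0.086, where the highest force read was 11.4 N (limit 22 N). I held it at about 9 N for 1.5 s without any motion, then let go and backed off straight up.

**Last checks:**
- **Rod down:** the knob sits about 23 mm lower than at the start, matching the arm's travel to the bottom. That puts the hole depth at roughly 22–23 mm.
- **Bystanders:** comparing scene-camera pictures from before and after, only the gauge, the shadows and the arm had changed.
- **Disagreements:** the last two-camera fix on the knob had a 4 mm gap between the two rays, because dark background got into the knob's mask. The overhead depth reading gave a drop of 25 mm instead of 23 mm. Both still fit the rod being on the bottom.

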